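# Load the reader cartridge under its hold-down spring

## Robot

A 7-joint arm with a two-finger parallel gripper is mounted at the origin on a cart in front of the work surface, level with it; the furniture and walls round the work are solid. World frame = base frame: x ahead of the robot, y to its left, z up, the work surface at z = 0. Lengths are in m, angles in rad, forces in N, time in s.
With the tool pointing down it reaches from about 0.425 to 0.875 m from the base axis. Payload 4.7 kg.
Tool frame: the origin (TCP) lies midway between the tips of the shut fingers; the grasp point (between the pads) lies 19 mm behind it; z points along the fingers, y is the line along which they close (so a half turn about z gives the same grasp; the last joint's range is limited). The gripper opens to 87 mm and grips with 3 to 60 N. Pads are 19 mm wide; open, the fingers measure 117 mm over their backs; the gripper's body (75 mm by 190 mm) begins 51 mm behind the grasp point.
Start: joints at [1.334, 0.321, -0.07, 1.45, 0.023, 1.371, -0.057], TCP at [0.161, -0.63, 0.223] pointing down, gripper open.
Joint ranges: [-2.86, 2.86], [-0.3, 2.09], [-1.38, 1.24], [0.06, 2.45], [-1.56, 4.7], [0.09, 2.05], [-2.69, 2.69]. Speed limits (rad/s): [2.57, 2.57, 3.14, 3.14, 3.14, 3.14, 3.14].

## Interface

Orientations are given as [roll, pitch, yaw] about the fixed x, y, z axes, in that order (R = Rz(yaw) Ry(pitch) Rx(roll)).
In Python, from bench import telemetry, vision, job, silhouettes gives the robot as it stands.
- The arm moves only by the tool step_arm, never from a script. Its argument "plan" is a list of rows, each an object of numbers: "rx", "ry", "rz": the turn, a rotation vector about the tool's x, y, z in rad; "dx", "dy", "dz": the shift along the tool's x, y, z in mm; "gripper": the closure in counts, from 0 (fully open) to 255 (shut). In form: [{"rx": .., "ry": .., "rz": .., "dx": .., "dy": .., "dz": .., "gripper": ..}, ...]. A call has 1 to 10 rows; each row is the pose to reach, as a shift and turn from the pose commanded when the call began, along the tool's axes at that moment; what a row does not reach only later rows make up. A row lasts 1/10 s, in which the tool goes at most 50 mm and 8.59 degrees, less where a joint would pass 70% of its speed; a pose out of reach is approached as far as the arm can. A call with a gripper value outside its range is refused whole. The fingers move at their own pace and stop on an object; the grip force is fixed at half the most. Time passes only in rows, so rows that repeat a pose let the fingers close. It gives the time, the measured TCP pose, the force, the opening and the grip force at its end, in the units of the state.
- telemetry.get_state(): the state, without advancing time (a new reading comes with each control period).
- vision.snapshot(name): name is "side" or "top" or "wrist"; returns a dict with "pixels" (480x640x3 uint8, blue, green, red), "intrinsics" (3x3 intrinsics, pixels), "R" (3x3) and "t" (3): a world point X has camera coordinates R X + t; the wrist camera has in their place "hand_eye" (4x4, takes a point from camera to tool coordinates, whose origin is the TCP and whose axes are the flange's). Camera axes: x right, y down, z forward; pixel columns grow to the right and rows downward; lengths in m; the calibration is good to about 2 mm. The wrist camera is an equidistant fisheye: a pixel r from the principal point sees the ray r / f radians off the axis. A picture is of the moment at which its call begins: read the wrist's pose just before it. There is no depth.
- job.sign_off(): hands the job in; it is judged then, once.
Trained networks look in a picture, given as the dict that the camera call returned (one of the last four; its "shot" number tells which), for a name from the list of things; names that differ only in an ending like _2 or _b are one class to them, and where a whole thing is asked for, a point or a joint stands for the part that bears it (a point fixed in the world has none). Each returns a list of dicts, best first, with "score" (0 to 1); they miss things now and then, are a little off and sometimes report something else, mostly with a low value. They report only what shows in the picture. A call takes as long as a camera call. They do not tell look-alikes from the thing itself.
- silhouettes(query, picture): "pixels" (480x640 bool, what is visible of it) and "box" ([left, top, width, height] in pixels, round what is visible of it).
The state is a dict: "clock": time; "qpos": joint angles; "joint_velocities": joint speeds; "effort": joint torques, N m; "ee_pos": TCP position; "eef_rot": TCP orientation; "wrist_force": force on the tool from outside, world axes, zero at the start; "wrist_torque": the same for the moment, N m; "finger_gap": finger opening in m; "gripper_force": force on a finger pad.
Only numpy, scipy, OpenCV 4.12 (cv2) and the standard library are available. Lean on these libraries where they do the work, as an engineer would, in place of code of your own. Each camera call takes 0.05 s, during which the arm holds its last target. There are 200 camera calls.

## Task

Load the white cartridge into the grey reader dock: with shut fingertips press its low thumb pad down hard until the sprung floor under it bottoms out, and keep pressing while you slide it under the steel leaf spring, fully home against the end stop; then let go and move clear. Do not grasp or lift the cartridge, do not touch the leaf spring yourself, and leave the vials, beaker, stopper and tape around it where they are.

Things in the scene. Friction and masses are not known exactly. Their poses are not given: they have to be found in the camera images.
- dock: Grey reader dock fixed on the worktop, 186 x 86 mm, 44 mm high at its end. Origin: on the worktop, mid-track; +x along the track in the loading direction (mouth at x = -89 mm, end stop face at +75 mm), z up. Track 63.6 mm wide between side rails with tops at z = 22 mm.
- floor (a joint): Sprung aluminium floor of the track, moves straight down without tilting. Value in m: 0 = up (floor top at z = 18 mm in the dock frame), 0.007 = bottomed out (z = 11 mm). About 5 N starts it down and 9 N bottoms it out. Slippery, as are rails and leaf (friction about 0.2).
- leaf (a joint): Steel leaf spring, 40 mm wide, over the far part of the track, slanting back from the post to a turned-down lip. Value in rad, 0 at rest, about 0.03 riding on the deck of a fully pressed cartridge, which it presses with about 11 N. If the cartridge is up, its nose butts on the lip and jams; fully down, its ramp slips under at a push of about 20 N.
- spring_lip (a point): Middle of the lower edge of the leaf spring's lip, on its front face (about x = +40 mm, z = 26.5 mm in the dock frame).
- cartridge: White flat cartridge, 95 (x) x 60 mm, 80 g, lying loose in the track on the sprung floor. Origin: centre of its underside; +x to its nose, as the dock's. Behind x = -8 mm a thumb pad 12 mm thick; there an upright 5 mm step, against which fingertips can push forward, up to the 17 mm deck; the last 12 mm of the nose ramp down to 14 mm. Starts with its nose 13 to 27 mm short of the lip.
- thumb_pad (a point): Centre of the top face of the cartridge's thumb pad (19.5 mm behind the step); axes as the cartridge.
- nose (a point): Middle of the lower front edge of the cartridge's nose; at home it touches the end stop.
- vial_1: Bystander, loose, near the dock, stays where it is: sample vial with black screw cap, 25 mm wide, 52 mm high. Origin: centre of its underside.
- stopper: Bystander, loose, near the dock, stays where it is: grey rubber stopper, 35 mm wide, 27 mm high. Origin: centre of its underside.
- beaker_50: Bystander, loose, near the dock, stays where it is: small glass beaker, 46 mm wide, 56 mm high. Origin: centre of its underside.
- label_tape: Bystander, loose, near the dock, stays where it is: roll of cream label tape lying flat, 61 mm wide, 19 mm high. Origin: centre of its underside.
- vial_4: Bystander, loose, near the dock, stays where it is: sample vial with green screw cap, 25 mm wide, 52 mm high. Origin: centre of its underside.
Not all that is in view belongs to the job. There is more than one size of the cartridge; the job needs the larger.

How it is judged:
By the outcome, as a careful person would: the job done as asked, in the order asked, and still so for the second after the job is handed in, with the robot touching nothing.
It also fails if it takes over 45 s, if anything falls off the work surface, if the arm or the gripper's body presses on something with over 40 N, if the wrist force passes 120 N, or if a joint passes its speed limit or range.

## Working session

There is one attempt and no reset: what is moved stays moved. The work goes in short steps, Python scripts to look and compute and a tool call to move; the robot and the scene stay as the last step left them, time stands still between calls to the robot, and variables do not carry over. Pictures are saved under pics/ and viewed, at most 10 in all, crops included, and the job is handed in when it is done.

Besides the shell and the picture viewer there is one more tool, called after ">>>" in YAML: its name, and indented under it one key for each argument. step_arm: Moves the arm, as the interface text tells. Its arguments: {"type":"object","properties":{"plan":{"type":"array","items":{"type":"object","properties":{"rx":{"type":"number"},"ry":{"type":"number"},"rz":{"type":"number"},"dx":{"type":"number"},"dy":{"type":"number"},"dz":{"type":"number"},"gripper":{"type":"number"}}}}},"required":["plan"]}

```bash
mkdir -p pics; cat > h.py <<'E'
import numpy as np, cv2
from bench import telemetry, vision, job, silhouettes
from scipy.spatial.transform import Rotation as Ro
def ray(p,uv):
    K=np.array(p["intrinsics"]);R=np.array(p["R"]);t=np.array(p["t"])
    d=R.T@np.linalg.solve(K,[uv[0],uv[1],1]);return -R.T@t,d
def onz(p,uv,z):
    c,d=ray(p,uv);return c+d*(z-c[2])/d[2]
def proj(p,X):
    q=(np.array(p["R"])@np.array(X).T).T+np.array(p["t"]);q=q@np.array(p["intrinsics"]).T
    return q[:,:2]/q[:,2:]
E
python3 - <<'E'
from h import *
s=telemetry.get_state();print({k:np.round(v,3) for k,v in s.items()})
for n in ("top","side"):
    p=vision.snapshot(n);cv2.imwrite(f"pics/{n}0.png",p["pixels"])
    C=-np.array(p["R"]).T@np.array(p["t"]);print(n,C)
    for q in ("cartridge","dock","leaf"):
        for d in silhouettes(q,p)[:3]:
            m=np.array(d["pixels"]);
            if m.sum()<20: continue
            r=cv2.minAreaRect(np.argwhere(m)[:,::-1].astype(np.float32))
            print(q,round(d["score"],2),d["box"],m.sum(),np.round(r[0],1),np.round(r[1],1),round(r[2],1),np.round(onz(p,r[0],.03),3),[np.round(onz(p,c,.03)[:2],3).tolist() for c in cv2.boxPoints(r)])
E
```

```text
{'clock': np.float64(0.0), 'qpos': array([ 1.334,  0.322, -0.07 ,  1.452,  0.023,  1.371, -0.057]), 'joint_velocities': array([ 0.   ,  0.001, -0.001,  0.001, -0.001,  0.   ,  0.   ]), 'effort': array([ 0.0000e+00, -4.9129e+01, -4.0400e-01, -3.1253e+01, -6.4000e-02,
        4.4000e-02,  0.0000e+00]), 'ee_pos': array([ 0.161, -0.629,  0.221]), 'eef_rot': array([-3.14 ,  0.   ,  0.251]), 'wrist_force': array([ 0.224, -0.939, -0.014]), 'wrist_torque': array([ 0.008, -0.005,  0.05 ]), 'gripper_force': np.float64(0.0), 'finger_gap': np.float64(0.087)}
top [0.50534175 0.03740778 1.06300846]
cartridge 0.97 [170.7, 321.1, 41.6, 25.9] 1023 [190. 334.] [26. 40.] 90.0 [0.406 0.262 0.03 ] [[0.428, 0.297], [0.429, 0.228], [0.384, 0.227], [0.383, 0.296]]
cartridge 0.66 [373.6, 206.0, 42.2, 66.7] 1918 [396.3 241.3] [35.7 55.3] 14.0 [ 0.573 -0.094  0.03 ] [[0.533, -0.053], [0.627, -0.075], [0.613, -0.136], [0.519, -0.113]]
dock 0.68 [364.8, 167.1, 69.8, 111.9] 3246 [399.6 220.6] [ 49.7 106.6] 14.3 [ 0.609 -0.1    0.03 ] [[0.529, -0.035], [0.711, -0.08], [0.691, -0.165], [0.508, -0.12]]
leaf 0.78 [398.3, 179.5, 24.4, 23.4] 507 [409.4 189.5] [22.8 22.6] 14.0 [ 0.664 -0.117  0.03 ] [[0.65, -0.093], [0.689, -0.102], [0.679, -0.141], [0.64, -0.131]]
side [ 0.52403664 -0.76634755  0.43491358]
cartridge 0.6 [289.2, 273.2, 67.2, 29.1] 1467 [322.7 287.7] [60.4 26.6] 4.1 [ 0.572 -0.103  0.03 ] [[0.52, -0.132], [0.525, -0.047], [0.628, -0.072], [0.614, -0.153]]
dock 0.8 [286.0, 277.7, 116.3, 43.1] 2668 [344.5 300.5] [ 41. 115.] 90.0 [ 0.603 -0.145  0.03 ] [[0.514, -0.073], [0.707, -0.092], [0.68, -0.207], [0.513, -0.191]]
leaf 0.85 [365.9, 279.8, 27.3, 13.5] 297 [379.  287.5] [13. 22.] 90.0 [ 0.664 -0.112  0.03 ] [[0.65, -0.089], [0.686, -0.093], [0.678, -0.133], [0.643, -0.13]]
```

View pics/top0.png

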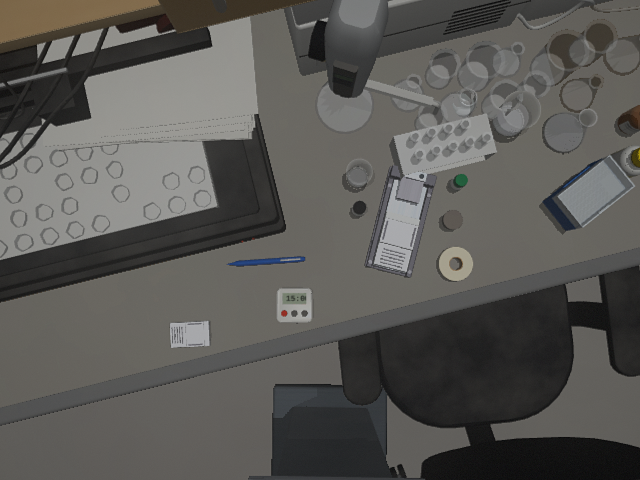

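View pics/side0.png

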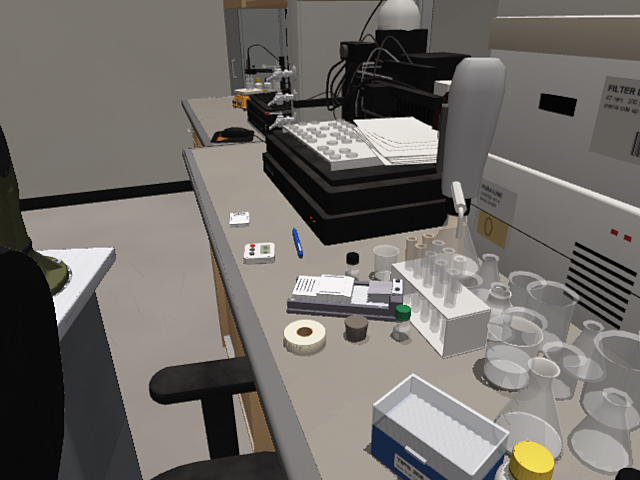

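The cartridge in the dock, at about (396,241) in the top view, fits: its outline is 62 x 96 mm. The look-alike at (190,334) is smaller and lies loose on the bench. I'll fit the dock pose in both views and check it in one crop.

```bash
cat > fit.py <<'E'
from h import *
from scipy.optimize import least_squares
def hull(p,X):
    m=np.zeros((480,640),np.uint8)
    return cv2.convexHull(proj(p,X).astype(np.float32))[:,0]
def toW(P,X):
    c,s=np.cos(P[2]),np.sin(P[2]);X=np.array(X,float)
    return np.c_[P[0]+c*X[:,0]-s*X[:,1],P[1]+s*X[:,0]+c*X[:,1],X[:,2]]
P0=[.61,-.1,-.243]
E
python3 - <<'E'
from fit import *
ps={n:vision.snapshot(n) for n in("top","side")}
M={}
for n,p in ps.items():
    for q in("cartridge","leaf","spring_lip","dock"):
        L=[d for d in silhouettes(q,p) if d["score"]>.4]
        print(n,q,[(round(d["score"],2),d["box"]) for d in L])
        L=[d for d in L if d["box"][0]>250]
        if L:M[n,q]=np.array(L[0]["pixels"])
def sdf(m):
    m=m.astype(np.uint8);return cv2.distanceTransform(1-m,2,5)-cv2.distanceTransform(m,2,5)
# fit: cartridge deck+pad outline (soft raster IoU through Nelder-Mead)
from scipy.optimize import minimize
def render(p,parts):
    S=4;m=np.zeros((480*S,640*S),np.uint8)
    for X in parts: cv2.fillConvexPoly(m,np.round((hull(p,X)+.5)*S).astype(np.int32),1)
    return cv2.resize(m.astype(np.float32),(640,480),interpolation=cv2.INTER_AREA)
def box(x0,x1,y,z0,z1):return [[x,s*y,z] for x in(x0,x1) for s in(-1,1) for z in(z0,z1)]
base=box(-.093,.093,.043,0,.022)
def parts(v):
    P=v[:3];u=v[3]
    d=[toW(P,base),toW(P,box(.075,.093,.043,0,.044))]
    c=[toW(P,box(u-.0475,u-.008,.03,.022,.030)),toW(P,box(u-.008,u+.0355,.03,.022,.035)),toW(P,box(u+.0355,u+.0475,.03,.022,.032))]
    return d,c
def cost(v):
    v=np.array(v)*np.array([.01,.01,.05,.01])+np.array(P0+[-.03]);d,c=parts(v);e=0
    for n,p in ps.items():
        if (n,"cartridge") in M:e+=np.abs(render(p,c)-M[n,"cartridge"]).sum()
        U=M[n,"dock"]|M[n,"cartridge"]
        if (n,"leaf") in M:U=U|M[n,"leaf"]
        e+=np.abs(render(p,d+c)-U).sum()
    return e
best=min((minimize(cost,x0,method="Nelder-Mead",options=dict(initial_simplex=np.array([x0]*5)+np.vstack([np.zeros(4),np.eye(4)]),maxiter=300)) for x0 in([0,0,0,0],[.5,-.5,.3,.5])),key=lambda r:r.fun)
v=best.x*np.array([.01,.01,.05,.01])+np.array(P0+[-.03]);print("fit",v,best.fun)
P=v[:3];u=v[3]
out=[]
for n,(x,y,w,h) in {"top":(355,155,90,130),"side":(275,260,140,75)}.items():
    p=ps[n];k=4 if n=="top" else 5
    a=cv2.resize(p["pixels"],None,fx=k,fy=k,interpolation=cv2.INTER_CUBIC)
    def poly(X,col):cv2.polylines(a,[np.round((proj(p,toW(P,X))+.5)*k).astype(np.int32)],True,col,1)
    R=lambda x0,x1,y,z:[[x0,-y,z],[x1,-y,z],[x1,y,z],[x0,y,z]]
    poly(R(-.093,.093,.043,0.022),(0,0,255));poly(R(u-.0475,u-.008,.03,.03),(0,255,0));poly(R(u-.008,u+.0355,.03,.035),(255,0,0));poly(R(.04,.0401,.02,.0265),(0,200,255));poly(R(.075,.093,.043,.044),(0,0,255))
    out.append(a[y*k:(y+h)*k,x*k:(x+w)*k])
H=max(o.shape[0] for o in out)
a=np.hstack([cv2.copyMakeBorder(o,0,H-o.shape[0],0,0,0) for o in out]);f=min(1,800/a.shape[1]);cv2.imwrite("pics/fit.png",cv2.resize(a,None,fx=f,fy=f,interpolation=cv2.INTER_AREA))
E
```

```text
top cartridge [(0.93, [170.3, 324.4, 41.4, 22.0]), (0.85, [374.5, 209.3, 45.9, 62.3])]
top leaf [(0.7, [398.4, 179.2, 25.1, 21.7])]
top spring_lip [(0.9, [398.7, 179.4, 25.4, 25.0])]
top dock [(0.77, [365.9, 165.4, 67.8, 111.3])]
side cartridge [(0.82, [291.6, 272.8, 62.5, 30.9]), (0.49, [229.0, 214.6, 19.7, 17.1])]
side leaf [(0.55, [293.6, 273.7, 61.6, 26.3]), (0.53, [366.4, 280.2, 27.8, 15.9])]
side spring_lip [(0.78, [367.1, 281.9, 25.3, 14.4]), (0.58, [351.2, 288.9, 36.9, 17.7])]
side dock []Traceback (most recent call last):
  File "<stdin>", line 33, in <module>
  File "<stdin>", line 33, in <genexpr>
    res = _minimize_neldermead(fun, x0, args, callback, bounds=bounds,
                               **options)
    fsim[k] = func(sim[k])
              ~~~~^^^^^^^^
    fx = function(np.copy(x), *(wrapper_args + args))
  File "<stdin>", line 29, in cost
KeyError: ('side', 'dock')
```

```bash
cat > runfit.py <<'E'
from fit import *
from scipy.optimize import minimize
ps={n:vision.snapshot(n) for n in("top","side")}
M={}
for n,p in ps.items():
    for q in("cartridge","leaf","dock"):
        L=[d for d in silhouettes(q,p) if d["score"]>.4 and d["box"][0]>250]
        if q=="leaf": L=[d for d in L if d["box"][2]<40]
        if L:M[n,q]=np.array(L[0]["pixels"]);print(n,q,L[0]["score"])
def render(p,parts):
    S=4;m=np.zeros((480*S,640*S),np.uint8)
    for X in parts: cv2.fillConvexPoly(m,np.round((hull(p,X)+.5)*S).astype(np.int32),1)
    return cv2.resize(m.astype(np.float32),(640,480),interpolation=cv2.INTER_AREA)
def box(x0,x1,y,z0,z1):return [[x,s*y,z] for x in(x0,x1) for s in(-1,1) for z in(z0,z1)]
def parts(v):
    P=v[:3];u=v[3]
    d=[toW(P,box(-.093,.093,.043,0,.022)),toW(P,box(.075,.093,.043,0,.044))]
    c=[toW(P,box(u-.0475,u-.008,.03,.022,.030)),toW(P,box(u-.008,u+.0355,.03,.022,.035)),toW(P,box(u+.0355,u+.0475,.03,.022,.032))]
    return d,c
S=np.array([.01,.01,.05,.01]);B=np.array(P0+[-.03])
def cost(v):
    d,c=parts(v*S+B);e=0
    for n,p in ps.items():
        if (n,"cartridge") in M:e+=np.abs(render(p,c)-M[n,"cartridge"]).sum()
        if (n,"dock") in M:
            U=M[n,"dock"]|M[n,"cartridge"]
            if (n,"leaf") in M:U=U|M[n,"leaf"]
            e+=np.abs(render(p,d+c)-U).sum()
    return e
best=min((minimize(cost,x0,method="Nelder-Mead",options=dict(initial_simplex=np.array([x0]*5)+np.vstack([np.zeros(4),np.eye(4)]),maxiter=300)) for x0 in([0,0,0,0],[.5,-.5,.3,.5])),key=lambda r:r.fun)
v=best.x*S+B;print("fit",v,best.fun);P=v[:3];u=v[3];out=[]
for n,(x,y,w,h) in {"top":(355,155,90,130),"side":(275,260,140,75)}.items():
    p=ps[n];k=4
    a=cv2.resize(p["pixels"],None,fx=k,fy=k,interpolation=cv2.INTER_CUBIC)
    def poly(X,col):cv2.polylines(a,[np.round((proj(p,toW(P,X))+.5)*k).astype(np.int32)],True,col,1)
    R=lambda x0,x1,y,z:[[x0,-y,z],[x1,-y,z],[x1,y,z],[x0,y,z]]
    poly(R(-.093,.093,.043,0.022),(0,0,255));poly(R(u-.0475,u-.008,.03,.03),(0,255,0));poly(R(u-.008,u+.0355,.03,.035),(255,0,0));poly(R(.04,.0401,.02,.0265),(0,200,255));poly(R(.075,.093,.043,.044),(0,0,255))
    out.append(a[y*k:(y+h)*k,x*k:(x+w)*k])
H=max(o.shape[0] for o in out)
a=np.hstack([cv2.copyMakeBorder(o,0,H-o.shape[0],0,0,value=0) for o in out]);f=min(1,800/a.shape[1]);cv2.imwrite("pics/fit.png",cv2.resize(a,None,fx=f,fy=f,interpolation=cv2.INTER_AREA))
E
python3 runfit.py
```

```text
top cartridge 0.77
top leaf 0.83
top dock 0.58
side cartridge 0.55
side leaf 0.53
side dock 0.77
fit [ 0.60660178 -0.1018949  -0.23118967 -0.03385136] 1344.4375Traceback (most recent call last):
  File "runfit.py", line 40, in <module>
    a=np.hstack([cv2.copyMakeBorder(o,0,H-o.shape[0],0,0,value=0) for o in out]);f=min(1,800/a.shape[1]);cv2.imwrite("pics/fit.png",cv2.resize(a,None,fx=f,fy=f,interpolation=cv2.INTER_AREA))
                 ~~~~~~~~~~~~~~~~~~^^^^^^^^^^^^^^^^^^^^^^^^^^^^^^
cv2.error: OpenCV(4.12.0) :-1: error: (-5:Bad argument) in function 'copyMakeBorder'
> Overload resolution failed:
>  - copyMakeBorder() missing required argument 'borderType' (pos 6)
>  - copyMakeBorder() missing required argument 'borderType' (pos 6)
```

Measurement gives dock about (0.607, -0.102), yaw -0.23. I'm moving to hover with the fingers shut.

>>> step_arm:
  plan:
    - {"dx": 50,"dy": -42,"dz": 0,"rz": 0.05,"gripper": 255}
    - {"dx": 100,"dy": -84,"dz": 0,"rz": 0.1,"gripper": 255}
    - {"dx": 150,"dy": -126,"dz": 0,"rz": 0.15,"gripper": 255}
    - {"dx": 200,"dy": -168,"dz": 0,"rz": 0.2,"gripper": 255}
    - {"dx": 250,"dy": -210,"dz": 0,"rz": 0.25,"gripper": 255}
    - {"dx": 300,"dy": -252,"dz": 0,"rz": 0.3,"gripper": 255}
    - {"dx": 350,"dy": -294,"dz": 0,"rz": 0.35,"gripper": 255}
    - {"dx": 400,"dy": -336,"dz": 0,"rz": 0.4,"gripper": 255}
    - {"dx": 450,"dy": -378,"dz": 0,"rz": 0.45,"gripper": 255}
    - {"dx": 480,"dy": -410,"dz": 0,"rz": 0.482,"gripper": 255}

```text
invalid input
```

```bash
sed -i 's/0,0,value=0)/0,0,cv2.BORDER_CONSTANT,value=0)/' runfit.py; python3 -c "
from h import *
s=telemetry.get_state();print(s['clock'],s['ee_pos'],s['eef_rot'],s['finger_gap'],s['qpos'])"
```

```text
1.3 [ 0.16130384 -0.62970361  0.222582  ] [3.14147743e+00 4.96067565e-05 2.50799814e-01] 0.08711518221266659 [ 1.33407534  0.32100642 -0.07008351  1.45050044  0.02260295  1.37075822
 -0.05692514]
```

>>> step_arm:
  plan:
    - {"rx": 0,"ry": 0,"rz": 0.2,"dx": 480,"dy": -410,"dz": 0,"gripper": 255}
    - {"rx": 0,"ry": 0,"rz": 0.482,"dx": 480,"dy": -410,"dz": 0,"gripper": 255}
    - {"rx": 0,"ry": 0,"rz": 0.482,"dx": 480,"dy": -410,"dz": 0,"gripper": 255}
    - {"rx": 0,"ry": 0,"rz": 0.482,"dx": 480,"dy": -410,"dz": 0,"gripper": 255}
    - {"rx": 0,"ry": 0,"rz": 0.482,"dx": 480,"dy": -410,"dz": 0,"gripper": 255}
    - {"rx": 0,"ry": 0,"rz": 0.482,"dx": 480,"dy": -410,"dz": 0,"gripper": 255}
    - {"rx": 0,"ry": 0,"rz": 0.482,"dx": 480,"dy": -410,"dz": 0,"gripper": 255}
    - {"rx": 0,"ry": 0,"rz": 0.482,"dx": 480,"dy": -410,"dz": 0,"gripper": 255}
    - {"rx": 0,"ry": 0,"rz": 0.482,"dx": 480,"dy": -410,"dz": 0,"gripper": 255}
    - {"rx": 0,"ry": 0,"rz": 0.482,"dx": 480,"dy": -410,"dz": 0,"gripper": 255}

```text
clock: 2.3
ee_pos: [0.4492, -0.22, 0.223]
eef_rot: [3.141, -0.001, -0.231]
wrist_force: [1.2, -0.9, 0.1]
finger_gap: 0.015
gripper_force: 0.0
```

>>> step_arm:
  plan:
    - {"rx": 0,"ry": 0,"rz": 0,"dx": 0,"dy": -145,"dz": 0,"gripper": 255}
    - {"rx": 0,"ry": 0,"rz": 0,"dx": 0,"dy": -145,"dz": 0,"gripper": 255}
    - {"rx": 0,"ry": 0,"rz": 0,"dx": 0,"dy": -145,"dz": 0,"gripper": 255}
    - {"rx": 0,"ry": 0,"rz": 0,"dx": 0,"dy": -145,"dz": 0,"gripper": 255}
    - {"rx": 0,"ry": 0,"rz": 0,"dx": 0,"dy": -145,"dz": 0,"gripper": 255}

```text
clock: 2.8
ee_pos: [0.4817, -0.0796, 0.2228]
eef_rot: [3.141, -0.001, -0.228]
wrist_force: [0.1, -0.5, -0.7]
finger_gap: 0.0006
gripper_force: 0.0
```

```bash
python3 runfit.py; python3 - <<'E'
from h import *
s=telemetry.get_state();p=vision.snapshot("wrist");cv2.imwrite("pics/w0.png",p["pixels"]);print(s['clock'],s['ee_pos'],s['eef_rot']);print(p["intrinsics"],p["hand_eye"])
np.save("w0.npy",p,allow_pickle=True)
for q in("thumb_pad","leaf"):
    for d in silhouettes(q,p)[:2]: print(q,d["score"],d["box"])
E
```

```text
top cartridge 0.64
top dock 0.7
side cartridge 0.92
side leaf 0.58
side dock 0.82
fit [ 0.60879921 -0.10325654 -0.22571767 -0.03612222] 1946.0
3.2 [ 0.48137754 -0.08143722  0.22247509] [ 3.14152550e+00  1.37660633e-04 -2.32851095e-01]
[[371.64829954   0.         317.71469007]
 [  0.         371.64829954 230.93095397]
 [  0.           0.           1.        ]] [[ 7.04393367e-04 -9.53311557e-01 -3.01987714e-01  8.41994417e-02]
 [ 9.99999751e-01  6.83808627e-04  1.73882984e-04  1.15840533e-03]
 [ 4.07371457e-05 -3.01987761e-01  9.53311801e-01 -1.62650563e-01]
 [ 0.00000000e+00  0.00000000e+00  0.00000000e+00  1.00000000e+00]]
thumb_pad 0.85 [78.8, 294.1, 27.3, 23.6]
thumb_pad 0.81 [272.7, 54.2, 67.9, 100.5]
leaf 0.69 [291.2, 0.0, 40.0, 29.5]
```

View pics/fit.png

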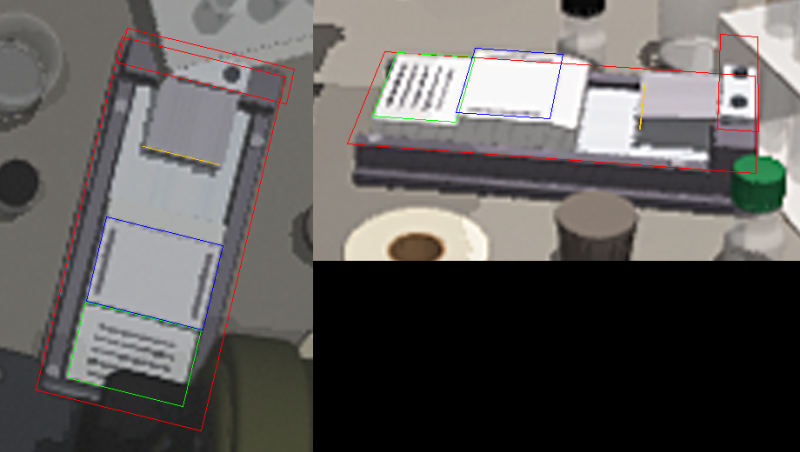

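View pics/w0.png

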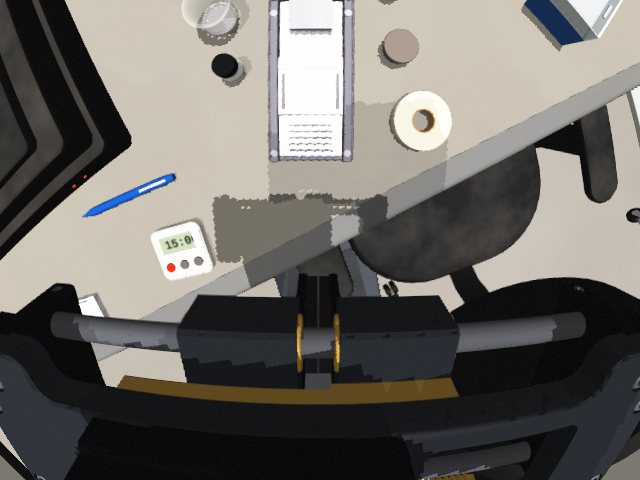

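The wrist view shows the dock square in front of me, with rails at x≈270 and 353 and its mouth edge at y≈160. The step is at y≈113 and the lip at y≈30. I'll convert these through the fisheye model.

```bash
cat > w.py <<'E'
from h import *
def wpt(s,p,uv,z):
    K=np.array(p["intrinsics"]);H=np.array(p["hand_eye"])
    d=np.array([(uv[0]-K[0,2])/K[0,0],(uv[1]-K[1,2])/K[1,1]]);th=np.hypot(*d)
    r=np.r_[d/th*np.sin(th),np.cos(th)]
    R=Ro.from_euler("xyz",s["eef_rot"]).as_matrix()
    o=R@H[:3,3]+s["ee_pos"];r=R@H[:3,:3]@r
    return o+r*(z-o[2])/r[2]
def dockf(P,X):
    c,s=np.cos(P[2]),np.sin(P[2]);d=X[:2]-P[:2];return np.array([c*d[0]+s*d[1],-s*d[0]+c*d[1]])
E
python3 - <<'E'
from w import *
p=np.load("w0.npy",allow_pickle=True).item()
s=dict(ee_pos=[0.48137754,-0.08143722,0.22247509],eef_rot=[3.1415255,1.4e-4,-.232851])
P=[.607,-.102,-.2285]
for n,uv,z in [("mouthL",(270,160),.022),("mouthR",(353,160),.022),("railL top",(275,12),.022),("railR top",(349,12),.022),("stepL",(282,113),.035),("stepR",(342,113),.035),("padrear",(312,155),.03),("lipL",(289,30),.0265),("lipR",(333,30),.0265)]:
    X=wpt(s,p,uv,z);print(n,np.round(X,4),np.round(dockf(P,X)*1e3,1))
a=cv2.resize(p["pixels"][0:175,255:370],None,fx=5,fy=5,interpolation=cv2.INTER_CUBIC)[:,:]
cv2.imwrite("pics/w0c.png",cv2.resize(a,None,fx=.68,fy=.68))
E
```

```text
mouthL [ 0.533  -0.0467  0.022 ] [-84.6  37.1]
mouthR [ 0.5141 -0.126   0.022 ] [-85.  -44.4]
railL top [ 0.6759 -0.0864  0.022 ] [63.6 30.8]
railR top [ 0.6591 -0.1556  0.022 ] [ 62.9 -40.4]
stepL [ 0.5746 -0.0706  0.035 ] [-38.7  23.2]
stepR [ 0.5616 -0.1248  0.035 ] [-39.1 -32.5]
padrear [ 0.5287 -0.0883  0.03  ] [-79.3  -4.4]
lipL [ 0.6528 -0.0953  0.0265] [43.1 16.9]
lipR [ 0.6429 -0.1357  0.0265] [ 42.6 -24.7]
```

View pics/w0c.png

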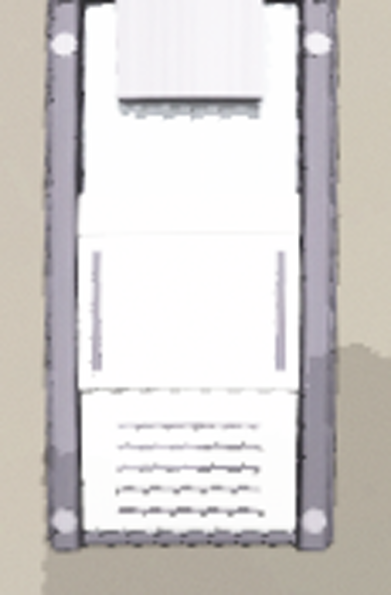

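>>> step_arm:
  plan:
    - {"rx": 0,"ry": 0,"rz": 0,"dx": 40,"dy": -4,"dz": 20,"gripper": 255}
    - {"rx": 0,"ry": 0,"rz": 0,"dx": 74,"dy": -4,"dz": 50,"gripper": 255}
    - {"rx": 0,"ry": 0,"rz": 0,"dx": 74,"dy": -4,"dz": 90,"gripper": 255}
    - {"rx": 0,"ry": 0,"rz": 0,"dx": 74,"dy": -4,"dz": 130,"gripper": 255}
    - {"rx": 0,"ry": 0,"rz": 0,"dx": 74,"dy": -4,"dz": 165,"gripper": 255}
    - {"rx": 0,"ry": 0,"rz": 0,"dx": 74,"dy": -4,"dz": 180,"gripper": 255}
    - {"rx": 0,"ry": 0,"rz": 0,"dx": 74,"dy": -4,"dz": 180,"gripper": 255}
    - {"rx": 0,"ry": 0,"rz": 0,"dx": 74,"dy": -4,"dz": 180,"gripper": 255}

```text
clock: 4.15
ee_pos: [0.5557, -0.0937, 0.0439]
eef_rot: [-3.141, -0.002, -0.231]
wrist_force: [0.5, -0.2, 1.3]
finger_gap: 0.0005
gripper_force: 0.0
```

```bash
python3 - <<'E'
from w import *
s=telemetry.get_state();p=vision.snapshot("wrist");q=vision.snapshot("side");print(s['clock'],s['ee_pos'],s['eef_rot'],s['wrist_force'])
a=p["pixels"][60:340,190:450];a=cv2.resize(a,None,fx=1.5,fy=1.5)
b=cv2.resize(q["pixels"][240:325,275:420],None,fx=2.75,fy=2.75,interpolation=cv2.INTER_CUBIC)
H=max(a.shape[0],b.shape[0]);cv2.imwrite("pics/w1.png",np.hstack([cv2.copyMakeBorder(o,0,H-o.shape[0],0,0,cv2.BORDER_CONSTANT) for o in(a,b)]))
E
```

```text
4.15 [ 0.55565318 -0.09374946  0.04392541] [-3.14146098e+00 -2.02725238e-03 -2.31226797e-01] [ 0.51839568 -0.1921317   1.26420255]
```

View pics/w1.png

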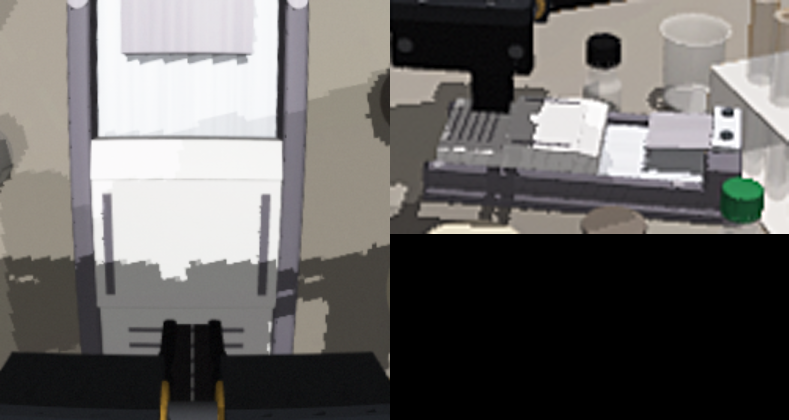

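The fingertips are centred over the pad, just behind the step, with the leaf clear ahead. Pressing down slowly.

>>> step_arm:
  plan:
    - {"rx": 0,"ry": 0,"rz": 0,"dx": 0,"dy": -1,"dz": 5,"gripper": 255}
    - {"rx": 0,"ry": 0,"rz": 0,"dx": 0,"dy": -1,"dz": 9,"gripper": 255}
    - {"rx": 0,"ry": 0,"rz": 0,"dx": 0,"dy": -1,"dz": 12,"gripper": 255}
    - {"rx": 0,"ry": 0,"rz": 0,"dx": 0,"dy": -1,"dz": 15,"gripper": 255}
    - {"rx": 0,"ry": 0,"rz": 0,"dx": 0,"dy": -1,"dz": 18,"gripper": 255}
    - {"rx": 0,"ry": 0,"rz": 0,"dx": 0,"dy": -1,"dz": 18,"gripper": 255}
    - {"rx": 0,"ry": 0,"rz": 0,"dx": 0,"dy": -1,"dz": 18,"gripper": 255}

```text
clock: 4.95
ee_pos: [0.5548, -0.0928, 0.0252]
eef_rot: [3.141, 0.0, -0.231]
wrist_force: [-2.0, 0.7, 7.0]
finger_gap: 0.0005
gripper_force: 3.5
```

>>> step_arm:
  plan:
    - {"rx": 0,"ry": 0,"rz": 0,"dx": 0,"dy": 0,"dz": 2,"gripper": 255}
    - {"rx": 0,"ry": 0,"rz": 0,"dx": 0,"dy": 0,"dz": 3,"gripper": 255}
    - {"rx": 0,"ry": 0,"rz": 0,"dx": 0,"dy": 0,"dz": 3,"gripper": 255}
    - {"rx": 0,"ry": 0,"rz": 0,"dx": 0,"dy": 0,"dz": 3,"gripper": 255}

```text
clock: 5.35
ee_pos: [0.5552, -0.0928, 0.0232]
eef_rot: [3.141, -0.001, -0.231]
wrist_force: [-4.2, 0.4, 12.6]
finger_gap: 0.0005
gripper_force: 6.3
```

>>> step_arm:
  plan:
    - {"rx": 0,"ry": 0,"rz": 0,"dx": 0,"dy": 0,"dz": 1,"gripper": 255}
    - {"rx": 0,"ry": 0,"rz": 0,"dx": 0,"dy": 0,"dz": 2,"gripper": 255}
    - {"rx": 0,"ry": 0,"rz": 0,"dx": 0,"dy": 0,"dz": 2,"gripper": 255}
    - {"rx": 0,"ry": 0,"rz": 0,"dx": 0,"dy": 0,"dz": 2,"gripper": 255}

```text
clock: 5.75
ee_pos: [0.5557, -0.0928, 0.023]
eef_rot: [3.14, -0.001, -0.231]
wrist_force: [-7.1, 0.7, 23.8]
finger_gap: 0.0003
gripper_force: 11.7
```

>>> step_arm:
  plan:
    - {"rx": 0,"ry": 0,"rz": 0,"dx": 3,"dy": 0,"dz": 0,"gripper": 255}
    - {"rx": 0,"ry": 0,"rz": 0,"dx": 6,"dy": 0,"dz": 0,"gripper": 255}
    - {"rx": 0,"ry": 0,"rz": 0,"dx": 9,"dy": 0,"dz": 0,"gripper": 255}
    - {"rx": 0,"ry": 0,"rz": 0,"dx": 12,"dy": 0,"dz": 0,"gripper": 255}
    - {"rx": 0,"ry": 0,"rz": 0,"dx": 15,"dy": 0,"dz": 0,"gripper": 255}
    - {"rx": 0,"ry": 0,"rz": 0,"dx": 18,"dy": 0,"dz": 0,"gripper": 255}
    - {"rx": 0,"ry": 0,"rz": 0,"dx": 18,"dy": 0,"dz": 0,"gripper": 255}

```text
clock: 6.45
ee_pos: [0.5741, -0.0965, 0.0232]
eef_rot: [3.141, -0.003, -0.231]
wrist_force: [-5.5, 1.1, 21.4]
finger_gap: 0.0004
gripper_force: 11.0
```

```bash
python3 - <<'E'
from w import *
s=telemetry.get_state();p=vision.snapshot("wrist");q=vision.snapshot("side");print(s['clock'],s['ee_pos'],s['wrist_force'])
a=p["pixels"][60:340,190:450];a=cv2.resize(a,None,fx=1.5,fy=1.5)
b=cv2.resize(q["pixels"][240:325,275:420],None,fx=2.75,fy=2.75,interpolation=cv2.INTER_CUBIC)
H=max(a.shape[0],b.shape[0]);cv2.imwrite("pics/w2.png",np.hstack([cv2.copyMakeBorder(o,0,H-o.shape[0],0,0,cv2.BORDER_CONSTANT) for o in(a,b)]))
E
```

```text
6.45 [ 0.57409097 -0.09651507  0.02317708] [-5.5403794   1.05922079 21.41716216]
```

View pics/w2.png

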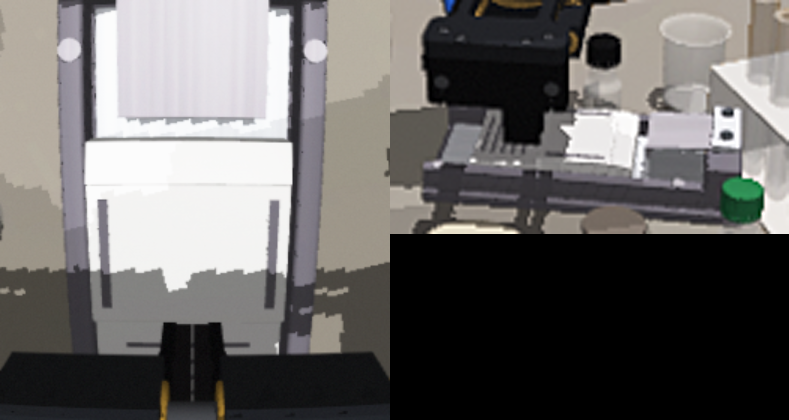

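The cartridge rides along fully pressed, with its nose about 8 mm short of the lip. Pressing harder and continuing.

>>> step_arm:
  plan:
    - {"rx": 0,"ry": 0,"rz": 0,"dx": 0,"dy": 0,"dz": 2,"gripper": 255}
    - {"rx": 0,"ry": 0,"rz": 0,"dx": 4,"dy": 0,"dz": 3,"gripper": 255}
    - {"rx": 0,"ry": 0,"rz": 0,"dx": 8,"dy": 0,"dz": 3,"gripper": 255}
    - {"rx": 0,"ry": 0,"rz": 0,"dx": 11,"dy": 0,"dz": 3,"gripper": 255}
    - {"rx": 0,"ry": 0,"rz": 0,"dx": 14,"dy": 0,"dz": 3,"gripper": 255}
    - {"rx": 0,"ry": 0,"rz": 0,"dx": 17,"dy": 0,"dz": 3,"gripper": 255}
    - {"rx": 0,"ry": 0,"rz": 0,"dx": 20,"dy": 0,"dz": 3,"gripper": 255}
    - {"rx": 0,"ry": 0,"rz": 0,"dx": 20,"dy": 0,"dz": 3,"gripper": 255}

```text
clock: 7.35
ee_pos: [0.5903, -0.0997, 0.023]
eef_rot: [3.139, 0.005, -0.231]
wrist_force: [-21.4, 4.8, 47.0]
finger_gap: -0.0
gripper_force: 23.5
```

>>> step_arm:
  plan:
    - {"rx": 0,"ry": 0,"rz": 0,"dx": 3,"dy": 0,"dz": 0,"gripper": 255}
    - {"rx": 0,"ry": 0,"rz": 0,"dx": 6,"dy": 0,"dz": 0,"gripper": 255}
    - {"rx": 0,"ry": 0,"rz": 0,"dx": 9,"dy": 0,"dz": 0,"gripper": 255}
    - {"rx": 0,"ry": 0,"rz": 0,"dx": 12,"dy": 0,"dz": 0,"gripper": 255}
    - {"rx": 0,"ry": 0,"rz": 0,"dx": 15,"dy": 0,"dz": 0,"gripper": 255}
    - {"rx": 0,"ry": 0,"rz": 0,"dx": 18,"dy": 0,"dz": 0,"gripper": 255}
    - {"rx": 0,"ry": 0,"rz": 0,"dx": 18,"dy": 0,"dz": 0,"gripper": 255}

```text
clock: 8.05
ee_pos: [0.6069, -0.1034, 0.023]
eef_rot: [3.139, 0.007, -0.23]
wrist_force: [-22.6, 5.1, 45.6]
finger_gap: 0.0002
gripper_force: 23.1
```

```bash
python3 - <<'E'
from w import *
s=telemetry.get_state();p=vision.snapshot("wrist");q=vision.snapshot("side");print(s['clock'],s['ee_pos'],s['wrist_force'])
a=p["pixels"][60:340,190:450];a=cv2.resize(a,None,fx=1.5,fy=1.5)
b=cv2.resize(q["pixels"][240:325,275:420],None,fx=2.75,fy=2.75,interpolation=cv2.INTER_CUBIC)
H=max(a.shape[0],b.shape[0]);cv2.imwrite("pics/w3.png",np.hstack([cv2.copyMakeBorder(o,0,H-o.shape[0],0,0,cv2.BORDER_CONSTANT) for o in(a,b)]))
E
```

```text
8.05 [ 0.60688544 -0.10344676  0.0230173 ] [-22.56318519   5.06947647  45.60482146]
```

View pics/w3.png

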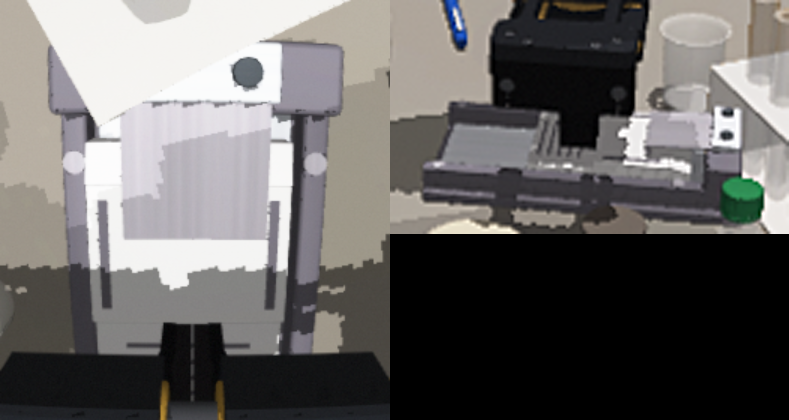

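The nose is under the leaf, with about 10 mm left to the end stop. Continuing until the stop shows up in the force.

>>> step_arm:
  plan:
    - {"rx": 0,"ry": 0,"rz": 0,"dx": 3,"dy": 0,"dz": 0,"gripper": 255}
    - {"rx": 0,"ry": 0,"rz": 0,"dx": 6,"dy": 0,"dz": 0,"gripper": 255}
    - {"rx": 0,"ry": 0,"rz": 0,"dx": 8,"dy": 0,"dz": 0,"gripper": 255}
    - {"rx": 0,"ry": 0,"rz": 0,"dx": 10,"dy": 0,"dz": 0,"gripper": 255}
    - {"rx": 0,"ry": 0,"rz": 0,"dx": 12,"dy": 0,"dz": 0,"gripper": 255}
    - {"rx": 0,"ry": 0,"rz": 0,"dx": 12,"dy": 0,"dz": 0,"gripper": 255}

```text
clock: 8.75
ee_pos: [0.6149, -0.1055, 0.0229]
eef_rot: [3.138, 0.014, -0.23]
wrist_force: [-31.2, 6.1, 53.9]
finger_gap: 0.0004
gripper_force: 26.6
```

>>> step_arm:
  plan:
    - {"rx": 0,"ry": 0,"rz": 0,"dx": 2,"dy": 0,"dz": 0,"gripper": 255}
    - {"rx": 0,"ry": 0,"rz": 0,"dx": 3,"dy": 0,"dz": 0,"gripper": 255}
    - {"rx": 0,"ry": 0,"rz": 0,"dx": 3,"dy": 0,"dz": 0,"gripper": 255}
    - {"rx": 0,"ry": 0,"rz": 0,"dx": 3,"dy": 0,"dz": 0,"gripper": 255}

```text
clock: 9.15
ee_pos: [0.6151, -0.1055, 0.0229]
eef_rot: [3.137, 0.02, -0.23]
wrist_force: [-38.8, 7.7, 59.0]
finger_gap: 0.0003
gripper_force: 29.2
```

```bash
python3 - <<'E'
from w import *
s=telemetry.get_state();p=vision.snapshot("wrist");q=vision.snapshot("side");print(s['clock'],s['ee_pos'],s['wrist_force'])
a=p["pixels"][60:340,190:450];a=cv2.resize(a,None,fx=1.5,fy=1.5)
b=cv2.resize(q["pixels"][240:325,275:420],None,fx=2.75,fy=2.75,interpolation=cv2.INTER_CUBIC)
H=max(a.shape[0],b.shape[0]);cv2.imwrite("pics/w4.png",np.hstack([cv2.copyMakeBorder(o,0,H-o.shape[0],0,0,cv2.BORDER_CONSTANT) for o in(a,b)]))
E
```

```text
9.15 [ 0.61509605 -0.10547147  0.02287158] [-38.77313446   7.67573805  58.97684013]
```

View pics/w4.png

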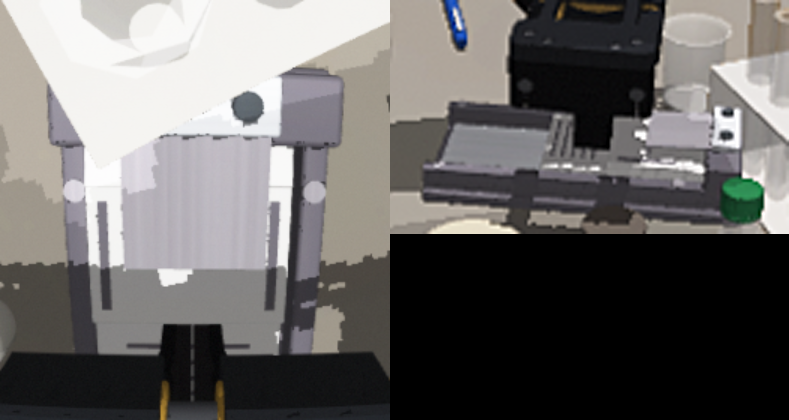

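The cartridge is home: the force grew from 31 to 39 N with no motion, and the nose is under the leaf at the end block. Unloading forward and downward together, then lifting.

>>> step_arm:
  plan:
    - {"rx": 0,"ry": 0,"rz": 0,"dx": -2,"dy": 0,"dz": -2,"gripper": 255}
    - {"rx": 0,"ry": 0,"rz": 0,"dx": -4,"dy": 0,"dz": -4,"gripper": 255}
    - {"rx": 0,"ry": 0,"rz": 0,"dx": -6,"dy": 0,"dz": -5,"gripper": 255}
    - {"rx": 0,"ry": 0,"rz": 0,"dx": -6,"dy": 0,"dz": -6,"gripper": 255}
    - {"rx": 0,"ry": 0,"rz": 0,"dx": -6,"dy": 0,"dz": -6,"gripper": 255}

```text
clock: 9.75
ee_pos: [0.6158, -0.1057, 0.0233]
eef_rot: [-3.141, 0.005, -0.23]
wrist_force: [-8.8, 4.4, 11.7]
finger_gap: 0.0006
gripper_force: 7.0
```

>>> step_arm:
  plan:
    - {"rx": 0,"ry": 0,"rz": 0,"dx": -1,"dy": 0,"dz": -2,"gripper": 255}
    - {"rx": 0,"ry": 0,"rz": 0,"dx": -2,"dy": 0,"dz": -5,"gripper": 255}
    - {"rx": 0,"ry": 0,"rz": 0,"dx": -3,"dy": 0,"dz": -10,"gripper": 255}
    - {"rx": 0,"ry": 0,"rz": 0,"dx": -10,"dy": 0,"dz": -20,"gripper": 255}
    - {"rx": 0,"ry": 0,"rz": 0,"dx": -30,"dy": 0,"dz": -50,"gripper": 255}
    - {"rx": 0,"ry": 0,"rz": 0,"dx": -60,"dy": 0,"dz": -90,"gripper": 255}
    - {"rx": 0,"ry": 0,"rz": 0,"dx": -100,"dy": 0,"dz": -130,"gripper": 255}
    - {"rx": 0,"ry": 0,"rz": 0,"dx": -120,"dy": 0,"dz": -160,"gripper": 255}
    - {"rx": 0,"ry": 0,"rz": 0,"dx": -120,"dy": 0,"dz": -160,"gripper": 255}
    - {"rx": 0,"ry": 0,"rz": 0,"dx": -120,"dy": 0,"dz": -160,"gripper": 255}

```text
clock: 10.75
ee_pos: [0.5016, -0.0805, 0.1844]
eef_rot: [3.14, -0.004, -0.232]
wrist_force: [0.6, -0.2, -0.3]
finger_gap: 0.0008
gripper_force: 0.0
```

```bash
python3 - <<'E'
from w import *
s=telemetry.get_state();p=vision.snapshot("wrist");q=vision.snapshot("side");t=vision.snapshot("top");print(s['clock'],s['ee_pos'],s['wrist_force'])
a=cv2.resize(p["pixels"][0:200,180:430],None,fx=1.6,fy=1.6)
b=cv2.resize(q["pixels"][240:345,275:420],None,fx=2.75,fy=2.75,interpolation=cv2.INTER_CUBIC)
c=cv2.resize(t["pixels"][155:285,340:480],None,fx=2.1,fy=2.1,interpolation=cv2.INTER_CUBIC)
pad=lambda o,h,w:cv2.copyMakeBorder(o,0,h-o.shape[0],0,w-o.shape[1],cv2.BORDER_CONSTANT)
cv2.imwrite("pics/w5.png",np.hstack([pad(a,565,400),np.vstack([pad(b,290,400),pad(c,275,400)])]))
E
```

```text
10.75 [ 0.50161669 -0.08054212  0.1843924 ] [ 0.58744282 -0.15038815 -0.28035632]
```

View pics/w5.png

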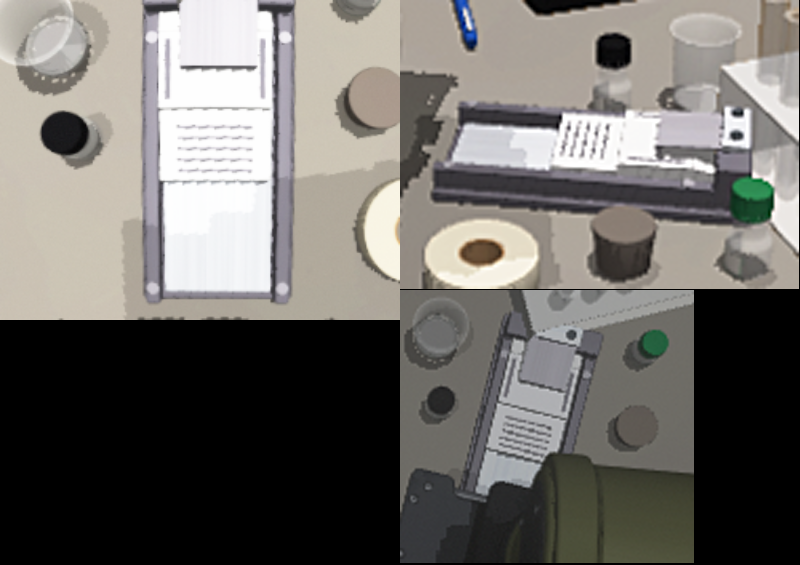

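The view shows the cartridge under the leaf, with the tape, stopper, vials and beaker in place. Checking numerically how far home it is: the step should be 20.5 mm behind the lip.

```bash
python3 - <<'E'
from w import *
p=vision.snapshot("wrist");s=telemetry.get_state()
P=[.6095,-.1065,-.2325]
for n,uv,z in [("mouth",(315,187),.022),("padrear",(315,113.3),.023),("step",(315,67),.028),("lip",(315,41.3),.0275)]:
    print(n,np.round(dockf(P,wpt(s,p,uv,z))*1e3,1))
E
```

```text
mouth [-89.4   2. ]
padrear [-24.9   2. ]
step [14.7  2.1]
lip [37.3  2.1]
```

```bash
python3 - <<'E'
from w import *
p=vision.snapshot("wrist");s=telemetry.get_state()
P=[.6095,-.1065,-.2325]
s4=dict(ee_pos=[0.61509605,-0.10547147,0.02287158],eef_rot=[3.137,.02,-.23])
for n,y,z in [("step4",60+322/1.5,.028),("lip4",60+268.5/1.5,.0275)]: print(n,np.round(dockf(P,wpt(s4,p,(320,y),z))*1e3,1))
g=p["pixels"].astype(int).sum(2)//3
for x0,x1 in((300,330),(283,290),(340,346)):print(x0,[(y,int(g[y,x0:x1].mean())) for y in list(range(0,14))+list(range(34,48))+list(range(62,73))+list(range(108,118))+list(range(178,192))])
E
```

```text
step4 [18.4  0.1]
lip4 [35.9  0.2]
300 [(0, 241), (1, 241), (2, 241), (3, 241), (4, 242), (5, 241), (6, 242), (7, 242), (8, 242), (9, 242), (10, 242), (11, 242), (12, 242), (13, 242), (34, 243), (35, 243), (36, 243), (37, 202), (38, 78), (39, 105), (40, 200), (41, 244), (42, 253), (43, 254), (44, 254), (45, 254), (46, 254), (47, 254), (62, 254), (63, 245), (64, 148), (65, 212), (66, 253), (67, 254), (68, 254), (69, 254), (70, 254), (71, 254), (72, 254), (108, 254), (109, 250), (110, 200), (111, 207), (112, 239), (113, 252), (114, 253), (115, 253), (116, 253), (117, 253), (178, 243), (179, 245), (180, 146), (181, 138), (182, 144), (183, 126), (184, 109), (185, 129), (186, 164), (187, 163), (188, 163), (189, 164), (190, 164), (191, 164)]
283 [(0, 49), (1, 50), (2, 49), (3, 141), (4, 249), (5, 254), (6, 254), (7, 254), (8, 254), (9, 254), (10, 254), (11, 254), (12, 254), (13, 254), (34, 220), (35, 217), (36, 224), (37, 220), (38, 222), (39, 222), (40, 223), (41, 224), (42, 225), (43, 225), (44, 226), (45, 222), (46, 225), (47, 226), (62, 254), (63, 253), (64, 175), (65, 186), (66, 251),
[... 366 characters left out ...]
2), (1, 117), (2, 118), (3, 181), (4, 247), (5, 249), (6, 249), (7, 248), (8, 248), (9, 250), (10, 250), (11, 250), (12, 250), (13, 250), (34, 223), (35, 222), (36, 225), (37, 221), (38, 187), (39, 209), (40, 229), (41, 230), (42, 218), (43, 227), (44, 227), (45, 228), (46, 228), (47, 228), (62, 254), (63, 251), (64, 161), (65, 216), (66, 244), (67, 253), (68, 254), (69, 254), (70, 254), (71, 254), (72, 254), (108, 254), (109, 251), (110, 210), (111, 153), (112, 183), (113, 245), (114, 249), (115, 249), (116, 247), (117, 247), (178, 243), (179, 247), (180, 177), (181, 143), (182, 142), (183, 124), (184, 102), (185, 122), (186, 165), (187, 165), (188, 165), (189, 165), (190, 166), (191, 165)]
```

```bash
python3 - <<'E'
from w import *
p=vision.snapshot("wrist");s=telemetry.get_state();print(s["clock"],s["ee_pos"],s["eef_rot"])
P=[.6095,-.1065,-.2325]
g=p["pixels"].astype(int).sum(2)//3
print([g[y,300:330].mean().astype(int) for y in range(36,41)],[g[y,300:330].mean().astype(int) for y in range(62,67)],[g[y,283:290].mean().astype(int) for y in range(0,6)])
for n,y,z in [("mouth",185,.022),("padrear",110,.023),("step top",63.7,.028),("step bottom",65,.023),("lip",37.5,.0275),("lip bottom/shadow",39.3,.027),("nose top",3.2,.025)]:
    print(n,np.round(dockf(P,wpt(s,p,(315,y),z))*1e3,1))
for y0,y1,x0,x1 in [(0,12,270,300)]:
    print(g[y0:y1,x0:x1:2])
E
```

```text
11.05 [ 0.50091391 -0.07997137  0.18131385] [-3.14082198e+00  2.31909785e-03 -2.31117147e-01]
[np.int64(242), np.int64(197), np.int64(76), np.int64(112), np.int64(201)] [np.int64(254), np.int64(244), np.int64(140), np.int64(216), np.int64(253)] [np.int64(50), np.int64(47), np.int64(48), np.int64(156), np.int64(248), np.int64(254)]
mouth [-87.6   2.1]
padrear [-22.    2.2]
step top [17.6  2.2]
step bottom [17.1  2.3]
lip [40.7  2.3]
lip bottom/shadow [39.2  2.3]
nose top [72.7  2.4]
[[ 77  48  50  49  50  48  49  50  51  49  52  93 238 239 242]
 [ 98  50  51  48  48  51  49  47  45  49  48  95 239 239 242]
 [114  49  48  48  50  50  51  48  47  49  53  99 239 239 243]
 [133  60  56  54  57 103 106 106 168 204 226 160 239 239 242]
 [119  97  90  93  95 251 246 242 253 254 254 228 240 239 243]
 [133 120  93 130 135 252 254 254 254 254 254 230 239 239 242]
 [ 91 164 142 177 174 253 254 254 254 254 254 228 239 239 243]
 [ 97 165 174 175 177 253 254 254 254 254 254 249 239 239 243]
 [ 90 167 173 177 178 254 254 254 254 254 254 253 239 239 243]
 [140 168 173 176 178 254 254 254 254 254 254 253 239 239 244]
 [136 166 174 177 179 254 254 254 254 254 254 253 239 240 243]
 [138 165 176 176 180 254 254 254 254 254 254 253 240 240 244]]
```

The nose edge (row 3) meets the end-stop face where the rails do (row 4). Step to nose measures 55.1 mm against 55.5 mm, and the scale-corrected distance from mouth to nose is about 163.5 mm against 164 mm. It's home.

```bash
python3 -c "
from bench import job;print(job.sign_off())"
```

```text
the job is handed in; nothing more can be done
None
```

I pressed the larger cartridge down until the floor bottomed out and slid it under the leaf spring, fully home against the end stop to within what the cameras can measure; the arm is clear, the last picture shows the vials, beaker, stopper and tape in place, and I handed the job in at about 11 s.

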